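# Seat the charging disc in its keyed dock

## Robot

A 6-joint arm with a two-finger parallel gripper is mounted at the origin on the work surface. World frame = base frame: x ahead of the robot, y to its left, z up, the work surface at z = 0. Lengths are in m, angles in rad, forces in N, time in s.
With the tool pointing down it reaches from about 0.25 to 0.725 m from the base axis. Payload 4 kg.
Tool frame: the origin (TCP) lies between the finger pads; the fingertips stand 19 mm ahead of it and the grasp point (between the pads) is the TCP; z points along the fingers, y is the line along which they close (so a half turn about z gives the same grasp; the last joint's range is limited). The gripper opens to 85 mm and grips with 20 to 120 N. Pads are 22 mm wide; open, the fingers measure 114 mm over their backs; the gripper's body (76 mm by 85 mm) begins 54 mm behind the grasp point. The pads swing forward as they close: fully open they stand 13 mm farther back than shut.
Start: joints at [1.292, 0.241, 0.005, 1.335, 0, 1.571], TCP at [0.138, 0.481, 0.25] pointing down, gripper open.
Joint ranges: [-2.72, 2.72], [-1.05, 1.87], [-1.09, 1.28], [-1.99, 2.15], [-1.42, 1.44], [-3.14, 3.14]. Speed limits (rad/s): [2.79, 2.79, 3.14, 3.14, 3.14, 3.14].

## Interface

Orientations are given as a unit quaternion [x, y, z, w].
In Python, from plant import * gives the robot as it stands.
- The arm moves only by the tool arm_command, never from a script. Its argument "rows" is a list of rows, each a list of 7 numbers: the turn, a rotation vector about the world's x, y, z in units of pi/2 rad (1.0 is pi/2 rad), then the shift along the world's x, y, z in units of 0.025 m (1.0 is 0.025 m), then the closure, from -1 (fully open) to 1 (shut). A call has 1 to 12 rows; each row shifts and turns the commanded pose from where the row before left it; what a row does not reach is not made up. A row lasts 1/10 s, in which the tool goes at most 50 mm and 8.59 degrees, less where a joint would pass 70% of its speed; a pose out of reach is approached as far as the arm can. A call with a number of a shift or a turn outside -1 to 1 is refused whole. A call with a gripper value outside its range is refused whole. The fingers move at their own pace and stop on an object; the grip force is fixed at half the most. Time passes only in rows, so rows that do not move let the fingers close. It gives the time, the measured TCP pose, the force, the opening and the grip force at its end, in the units of the state.
- sense(): the state, without advancing time (a new reading comes with each control period).
- camera(name): name is "side" or "top"; returns the picture (384x512x3 uint8, blue, green, red); there is no depth.
- calibration(name): a dict with "K" (3x3 intrinsics, pixels), "distortion" ([k1, k2, p1, p2, k3] as OpenCV has them; the pictures are not rectified), "R" (3x3) and "t" (3): a world point X has camera coordinates R X + t. Camera axes: x right, y down, z forward; pixel columns grow to the right and rows downward; lengths in m; the calibration is good to about 2 mm. A picture is of the moment at which its call begins. calibration takes no time and is no camera call.
- close_job(): hands the job in; it is judged then, once.
The state is a dict: "clock": time; "joint_positions": joint angles; "qvel": joint speeds; "effort": joint torques, N m; "tool_pos": TCP position; "ee_rot": TCP orientation; "wrist_force": force on the tool from outside, world axes, zero at the start; "moment": the same for the moment, N m; "grip_width": finger opening in m; "gripper_force": force on a finger pad.
Only numpy, scipy, OpenCV 4.12 (cv2) and the standard library are available. Lean on these libraries where they do the work, as an engineer would, in place of code of your own. Each camera call takes 0.05 s, during which the arm holds its last target. There are 200 camera calls.

## Task

The white charging disc lies raised in its dock, turned the wrong way. With a fingertip against its blue stud, turn the disc until the notch in its rim stands over the dock's pin (marked yellow on the collar), then press the disc down until it is fully home, flush with the collar, and take the hand away. Do not pick the disc up, and leave the pen cup, canister, flashlight and key fob where they are.

Things in the scene. Friction and masses are not known exactly. Their poses are not given: they have to be found in the camera images.
- dock: Fixed charging dock: black square base plate 120 x 120 mm, 16 mm thick (its top is the seat floor), with a round grey collar on it, 110 mm outside and 92 mm inside diameter, top 27 mm above the dock's underside. Origin: centre of the underside, on the shelf; z up; x points from the centre to the pin.
- lift_pad (a joint): Sinking (m) of the carrier under the disc: 0 raised as at the start (disc's underside 23 mm above the dock's underside), 0.007 home (16 mm), negative if the disc is pulled up. Held by friction: takes about 4 N to sink, stays where pushed. 10 to 20 N on the disc's middle seats an aligned disc.
- pin (a point): Top of the dock's steel pin: 7 mm in diameter with cone tip, 38.5 mm from the dock's centre along the dock's x, 6.5 mm above the seat floor, just under the raised disc, which hides it until the notch is over it. A yellow stripe 7 mm wide on the collar's top and on the base plate shows its direction from the centre.
- disc: White charging disc, 84 mm in diameter, 11 mm thick, on a spindle at the dock's centre, always level. Origin: centre of the disc's flat underside; x points to the notch. Turns freely either way, any amount, with light friction (1 to 2 N at the stud), stays where left. Its top is 34 mm above the shelf raised, 27 mm (flush with the collar) home. Press on the dark spot 34 mm across in its middle; off the notch by over 4 mm the pin stops it.
- notch (a point): Middle of the notch in the disc's rim, at the underside's height: 12 mm wide, 9 mm deep from the rim inward, right through the thickness, 38.5 mm from the disc's centre along the disc's x. Fully home, this point lies around the pin.
- stud (a point): Centre of the top of the blue upright finger stud on the disc: 10 mm in diameter, 16 mm tall above the disc's top, 33 mm from the disc's centre, diametrically opposite the notch (disc's -x). Its top is 50 mm above the shelf when the disc is raised. Push it sideways around the circle to turn the disc.
- pen_cup: Bystander: grey ceramic cup of pens, 80 mm in diameter, 95 mm tall, pens to 150 mm. Origin: centre of its underside.
- canister: Bystander: aluminium canister with dark screw top, 70 mm in diameter, 110 mm tall. Origin: centre of its underside.
- flashlight: Bystander: black plastic flashlight lying along its own x, 120 mm long, 34 mm high. Origin: under its middle, on the shelf.
- key_fob: Bystander: red plastic key fob 55 x 34 x 12 mm with a ring and key reaching 93 mm along its -x. Origin: centre of the fob's underside.

How it is judged:
By the outcome, as a careful person would: the job done as asked, in the order asked, and still so for the second after the job is handed in, with the robot touching nothing.
It also fails if it takes over 51 s, if anything falls off the work surface, if the arm or the gripper's body presses on something with over 40 N, if the wrist force passes 120 N, or if a joint passes its speed limit or range.

## Working session

There is one attempt and no reset: what is moved stays moved. The work goes in short steps, Python scripts to look and compute and a tool call to move; the robot and the scene stay as the last step left them, time stands still between calls to the robot, and variables do not carry over. Pictures are saved under pics/ and viewed, at most 10 in all, crops included, and the job is handed in when it is done.

Besides the shell and the picture viewer there is one more tool, called after "Call:" as name(argument=value, ...), one argument or row to a line, values as JSON. arm_command: Moves the arm, as the interface text tells. Its arguments: {"type":"object","properties":{"rows":{"type":"array","items":{"type":"array","items":{"type":"number","minimum":-1,"maximum":1}}}},"required":["rows"]}

```bash
mkdir -p pics
python3 - <<'E'
from plant import *
import cv2
for n in("top","side"):
    cv2.imwrite(f"pics/{n}0.png",camera(n))
    c=calibration(n);print(n,c["K"],c["distortion"],c["R"],c["t"])
s=sense();print(s["clock"],s["tool_pos"],s["ee_rot"],s["wrist_force"],s["grip_width"])
E
```

```text
top [[453.56526657   0.         256.10843624]
 [  0.         453.56526657 189.27654571]
 [  0.           0.           1.        ]] [-0.18126205  0.          0.          0.          0.        ] [[-1.41360187e-02 -9.99899932e-01 -5.45859496e-04]
 [-9.79918956e-01  1.39621250e-02 -1.98906759e-01]
 [ 1.98894476e-01 -2.27685159e-03 -9.80018267e-01]] [-0.0124756   0.62659125  1.07161943]
side [[399.76713101   0.         254.3583147 ]
 [  0.         399.76713101 190.06708376]
 [  0.           0.           1.        ]] [-0.13993497  0.          0.          0.          0.        ] [[ 0.69129633 -0.72253584 -0.00716461]
 [-0.44278309 -0.41576166 -0.79440883]
 [ 0.57101008  0.55234428 -0.60734116]] [-0.4413058   0.34052821  0.70663433]
0.1 [0.13745621 0.48016689 0.2495072 ] [ 1.38952595e-01  9.90298584e-01 -9.36995837e-04 -1.16791066e-04] [-0.33467756  0.10734962 -0.23142182] 0.08525577324930873
```

View pics/top0.png

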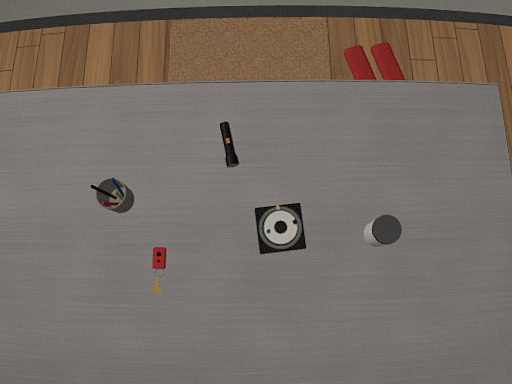

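View pics/side0.png

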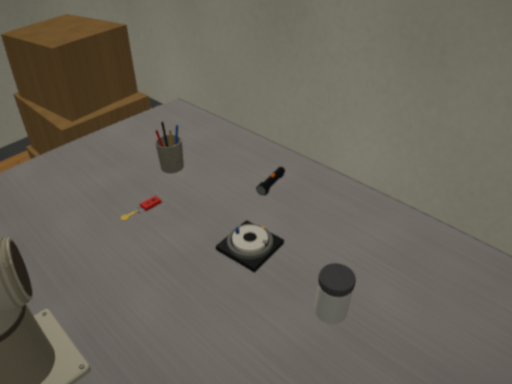

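The top view shows the dock at about (280,228), with the yellow stripe near (278,208), the blue stud near (268,232) and the notch near (294,222). I'll enlarge both views.

Run:
```python
import cv2,numpy as np
a=cv2.imread("pics/top0.png")[198:258,250:310];b=cv2.imread("pics/side0.png")[215:270,212:287]
a=cv2.resize(a,(600,600),interpolation=cv2.INTER_CUBIC)
cv2.imwrite("pics/c1.png",a)
cv2.imwrite("pics/c2.png",cv2.resize(b,(750,550),interpolation=cv2.INTER_CUBIC))
```

```text
(no output)
```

View pics/c1.png

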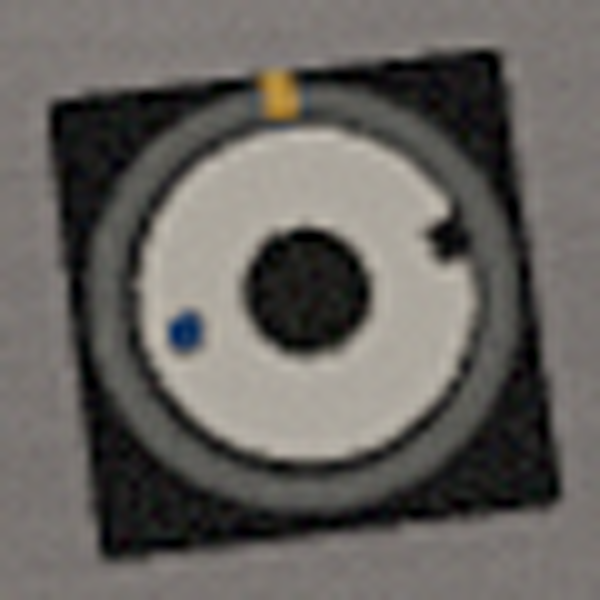

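View pics/c2.png

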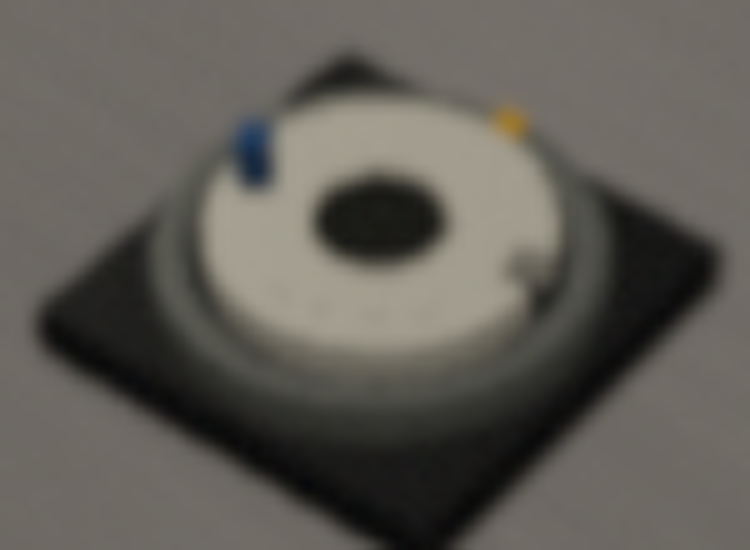

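The enlarged top crop shows the disc spot at (308,291), stud top (186,330), notch middle (448,240), yellow stripe (280,92) and plate corners (50,103), (500,52), (560,498), (103,555). In the side crop the spot is at (380,220), the stud top at (253,128) and the stripe on the far right.

```bash
cat > h.py <<'E'
from plant import *
import cv2,numpy as np
def ray(n,uv,z):
    c=calibration(n);R=np.array(c["R"]);t=np.array(c["t"])
    p=cv2.undistortPoints(np.array([[uv]],float),np.array(c["K"]),np.array(c["distortion"]))[0,0]
    d=R.T@np.array([p[0],p[1],1]);o=-R.T@t
    return (o+d*(z-o[2])/d[2])
def crop(n,o,s,uv,z): return ray(n,[o[0]+(uv[0]+.5)/s-.5,o[1]+(uv[1]+.5)/s-.5],z)
E
python3 - <<'E'
from h import *
T=lambda uv,z:crop("top",(250,198),10,uv,z)
S=lambda uv,z:crop("side",(212,215),10,uv,z)
sp=T((308,291),.034);st=T((186,330),.05);no=T((448,240),.034);ye=T((280,92),.027)
co=[T(p,.016) for p in((50,103),(500,52),(560,498),(103,555))]
cc=np.mean(co,0)
for n,p in dict(spot=sp,stud=st,notch=no,yellow=ye,cc=cc,sS=S((380,220),.034),stS=S((253,128),.05)).items():
    d=p-sp;print(n,p.round(4),np.hypot(*d[:2]).round(4),np.degrees(np.arctan2(d[1],d[0])).round(1))
for i in range(4):
    d=co[i]-co[(i+1)%4];print(np.hypot(*d[:2]),np.degrees(np.arctan2(d[1],d[0])))
for n,u in dict(cup=(112,205),can=(381,235),fl=(229,145),fob=(158,265)).items(): print(n,ray("top",u,0.0))
E
```

```text
spot [ 0.5349 -0.0814  0.034 ] 0.0 0.0
stud [ 0.5238 -0.0499  0.05  ] 0.0334 109.5
notch [ 0.5474 -0.1172  0.034 ] 0.0379 -70.9
yellow [ 0.5872 -0.0758  0.027 ] 0.0525 6.1
cc [ 0.5346 -0.0812  0.016 ] 0.0004 149.2
sS [ 0.5362 -0.0823  0.034 ] 0.0016 -35.2
stS [ 0.5263 -0.0502  0.05  ] 0.0324 105.5
0.11756101254693259 95.69261486965776
0.11642357225334513 5.842335148673283
0.1176022149759062 -83.8830027689019
0.11729453324341095 -174.17732732981517
cup [0.60168701 0.36471715 0.        ]
can [ 0.51169751 -0.34835267  0.        ]
fl [0.76228238 0.05003133 0.        ]
fob [0.44252169 0.23554994 0.        ]
```

Centre is about (0.535,-0.082), and the sizes agree. The stud is at 108° and must go to 186°, a CCW turn of 77°. I'll shut the fingers and approach from the stud's clockwise side, turning the tool so its flat side faces the push.

Call:
arm_command(
  rows=[
    [0,0,0.04,0.75,-0.95,0,1],
    [0,0,0.04,0.75,-0.95,0,1],
    [0,0,0.04,0.75,-0.95,0,1],
    [0,0,0.04,0.75,-0.95,0,1],
    [0,0,0.04,0.75,-0.95,0,1],
    [0,0,0.04,0.75,-0.95,0,1],
    [0,0,0.04,0.75,-0.95,0,1],
    [0,0,0.04,0.75,-0.95,0,1],
    [0,0,0.04,0.75,-0.95,0,1],
    [0,0,0.02,0.75,-0.95,0,1],
    [0,0,0,0.75,-0.95,0,1],
  ],
)

```text
clock: 1.2
tool_pos: [0.3442, 0.2182, 0.25]
ee_rot: [-0.159, 0.987, -0.0, -0.0]
wrist_force: [0.3, 0.4, 1.4]
grip_width: -0.0001
gripper_force: 0.0
```

Call:
arm_command(
  rows=[
    [0,0,0,0.75,-0.95,0,1],
    [0,0,0,0.75,-0.95,0,1],
    [0,0,0,0.75,-0.95,0,1],
    [0,0,0,0.75,-0.95,0,1],
    [0,0,0,0.75,-0.95,0,1],
    [0,0,0,0.75,-0.95,0,1],
    [0,0,0,0.75,-0.95,0,1],
    [0,0,0,0.75,-0.95,0,1],
    [0,0,0,0.75,-0.95,0,1],
    [0,0,0,0.75,-0.95,0,1],
    [0,0,0,0,0,0,1],
    [0,0,0,0,0,0,1],
  ],
)

```text
clock: 2.4
tool_pos: [0.531, -0.0184, 0.2495]
ee_rot: [-0.158, 0.987, 0.0, -0.001]
wrist_force: [0.1, 0.4, -0.1]
grip_width: 0.0003
gripper_force: 0.0
```

Call:
arm_command(
  rows=[
    [0,0,0,0.9,-0.9,0,1],
    [0,0,0,0,0,-1,1],
    [0,0,0,0,0,-1,1],
    [0,0,0,0,0,-1,1],
    [0,0,0,0,0,-1,1],
    [0,0,0,0,0,-1,1],
    [0,0,0,0,0,-1,1],
    [0,0,0,0,0,-0.8,1],
    [0,0,0,0,0,-0.4,1],
    [0,0,0,0,0,-0.3,1],
    [0,0,0,0,0,0,1],
    [0,0,0,0,0,0,1],
  ],
)

```text
clock: 3.6
tool_pos: [0.5544, -0.0404, 0.0637]
ee_rot: [-0.159, 0.987, -0.0, 0.001]
wrist_force: [0.7, -0.4, 0.1]
grip_width: -0.0001
gripper_force: 0.0
```

Run:
```python
from h import *
a=camera("side")[200:275,205:305];print(sense()["tool_pos"],sense()["wrist_force"])
cv2.imwrite("pics/c3.png",cv2.resize(a,(800,600),interpolation=cv2.INTER_CUBIC))
```

```text
[ 0.55464646 -0.04045891  0.06390894] [ 0.75437718 -0.83216134 -0.09344066]
```

View pics/c3.png

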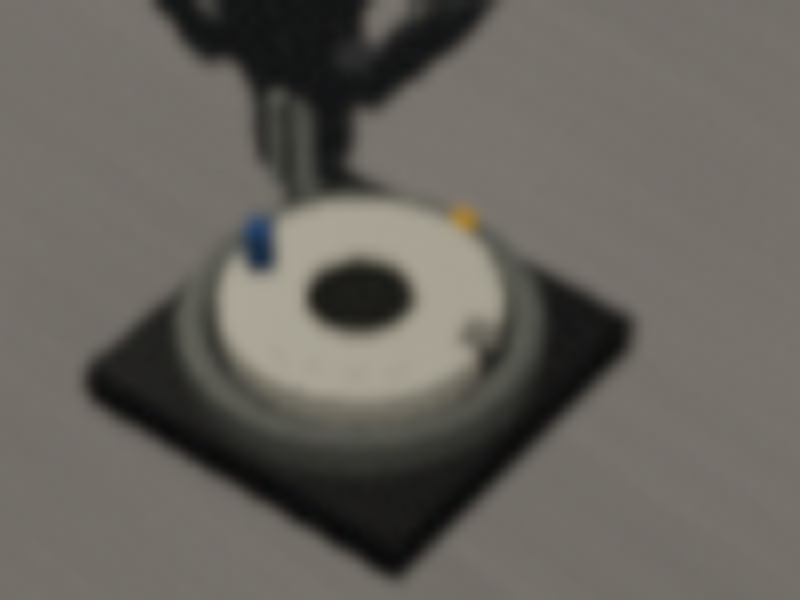

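The closed fingertips stand behind the stud (side crop: tips (305,190), stud (258,230)), clear of the disc. Next I compute the arc.

Run:
```python
from h import *
c=np.array([.5353,-.0817])
def P(f,g=.016):
    f=np.radians(f);return c+.033*np.array([np.cos(f),np.sin(f)])+g*np.array([np.sin(f),-np.cos(f)])
p=np.array([.5544,-.0404])
for f in [108.5]+[108.5+7*i for i in range(1,11)]:
    q=P(f);print(f,((q-p)/.025).round(2),q.round(4));p=q
```

```text
108.5 [-0.58 -0.2 ] [ 0.54   -0.0453]
115.5 [-0.18  0.01] [ 0.5355 -0.045 ]
122.5 [-0.18 -0.01] [ 0.5311 -0.0453]
129.5 [-0.18 -0.03] [ 0.5267 -0.0461]
136.5 [-0.17 -0.05] [ 0.5224 -0.0474]
143.5 [-0.16 -0.07] [ 0.5183 -0.0492]
150.5 [-0.15 -0.09] [ 0.5145 -0.0515]
157.5 [-0.14 -0.11] [ 0.5109 -0.0543]
164.5 [-0.13 -0.13] [ 0.5078 -0.0575]
171.5 [-0.11 -0.14] [ 0.505 -0.061]
178.5 [-0.09 -0.15] [ 0.5027 -0.0648]
```

Call:
arm_command(
  rows=[
    [0,0,0,0,0,-0.18,1],
    [0,0,0,-0.3,-0.1,0,1],
    [0,0,0,-0.28,-0.1,0,1],
    [0,0,0.078,-0.18,0.01,0,1],
    [0,0,0.078,-0.18,-0.01,0,1],
    [0,0,0.078,-0.18,-0.03,0,1],
    [0,0,0,0,0,0,1],
  ],
)

```text
clock: 4.35
tool_pos: [0.5249, -0.0466, 0.0586]
ee_rot: [-0.336, 0.942, 0.0, -0.0]
wrist_force: [-0.1, 0.5, 0.4]
grip_width: 0.0001
gripper_force: 0.0
```

Call:
arm_command(
  rows=[
    [0,0,0.078,-0.17,-0.05,0,1],
    [0,0,0.078,-0.16,-0.07,0,1],
    [0,0,0.078,-0.15,-0.09,0,1],
    [0,0,0.078,-0.14,-0.11,0,1],
    [0,0,0.078,-0.13,-0.13,0,1],
    [0,0,0.078,-0.11,-0.14,0,1],
    [0,0,0.078,-0.09,-0.15,0,1],
    [0,0,0,0,0,0,1],
  ],
)

```text
clock: 5.15
tool_pos: [0.5017, -0.0651, 0.0585]
ee_rot: [-0.696, 0.718, 0.0, -0.0]
wrist_force: [-0.5, 0.7, -0.6]
grip_width: -0.0
gripper_force: 0.0
```

Run:
```python
from h import *
a=camera("side")[200:275,205:305];b=camera("top")[198:258,250:310];print(sense()["tool_pos"],sense()["wrist_force"])
a=cv2.resize(a,(400,300),interpolation=cv2.INTER_CUBIC);b=cv2.resize(b,(400,400),interpolation=cv2.INTER_CUBIC)
cv2.imwrite("pics/c4.png",np.hstack([cv2.copyMakeBorder(a,0,100,0,0,0),b]))
```

```text
[ 0.50185066 -0.06493238  0.05835016] [ 0.21516859 -0.31132807 -0.27939581]
```

View pics/c4.png

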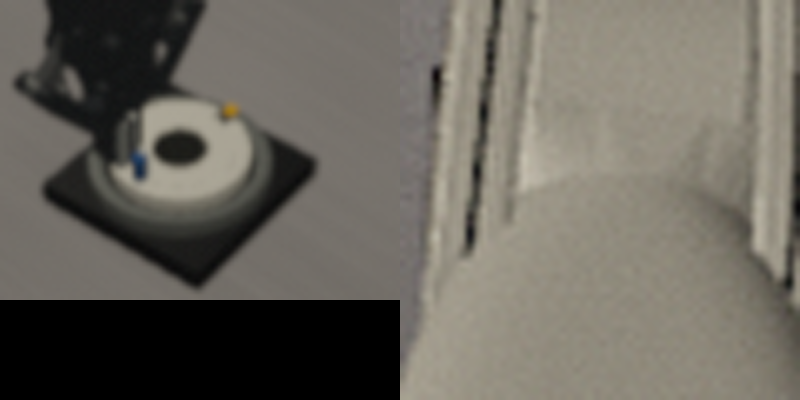

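The stud has turned with the fingertip: in the side crop (4x) its top is at about (139,156). The arm blocks the top view.

Run:
```python
from h import *
im=camera("side");m=((im[...,0].astype(int)-im[...,2]>35)&(im[...,0].astype(int)-im[...,1]>15))
m0=cv2.imread("pics/side0.png");n=((m0[...,0].astype(int)-m0[...,2]>35)&(m0[...,0].astype(int)-m0[...,1]>15))
for k in(n,m):
    v,u=np.nonzero(k[215:270,212:287]);c=np.array([u.mean()+212,v.mean()+215]);print(len(u),c,v.min()+215,v.max()+215)
    p=ray("side",c,.043)-np.array([.5362,-.0823,0]);print(p,np.hypot(*p[:2]),np.degrees(np.arctan2(p[1],p[0])))
a=im[215:260,215:275];cv2.imwrite("pics/c5.png",cv2.resize(a,(800,600),interpolation=cv2.INTER_CUBIC))
```

```text
7 [236.57142857 229.28571429] 228 231
[-0.01002994  0.03335897  0.043     ] 0.034834181886168276 106.73429450656968
8 [239.25  240.125] 239 242
[-0.03146525  0.00249308  0.043     ] 0.03156385907771945 175.46976490451476
```

View pics/c5.png

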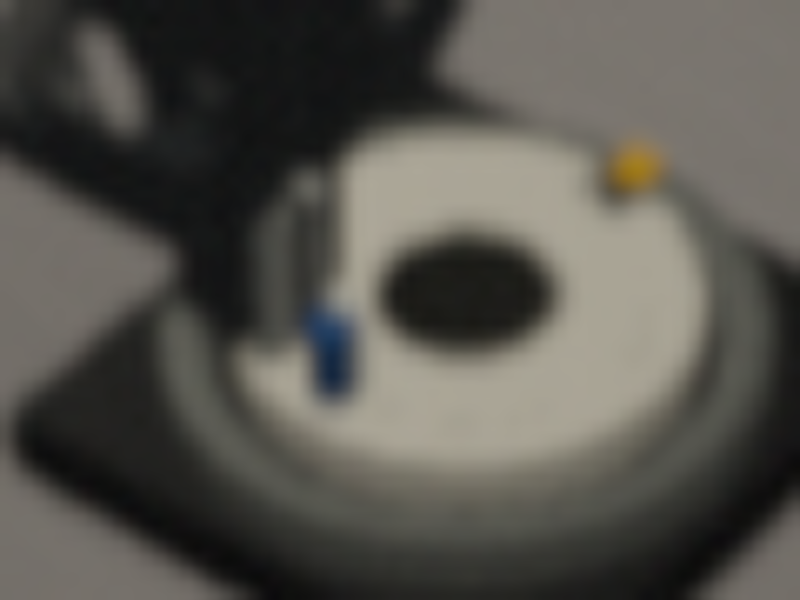

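Call:
arm_command(
  rows=[
    [0,0,0.044,-0.04,-0.09,0,1],
    [0,0,0.044,-0.04,-0.09,0,1],
    [0,0,0,0,0,0,1],
    [0,0,0,0,0,0,1],
    [0,0,0,-0.05,0.5,0,1],
    [0,0,0,0,0.3,0.8,1],
    [0,0,0,0,0.3,1,1],
    [0,0,0,0,1,0,1],
    [0,0,0,0,1,0,1],
    [0,0,0,0,1,0,1],
    [0,0,0,0,1,0,1],
    [0,0,0,0,1,0,1],
  ],
)

```text
clock: 6.5
tool_pos: [0.4984, 0.085, 0.1033]
ee_rot: [0.745, -0.667, -0.0, 0.0]
wrist_force: [0.7, -0.0, 0.2]
grip_width: 0.0001
gripper_force: 0.0
```

Call:
arm_command(
  rows=[
    [0,0,0,0,1,0,1],
    [0,0,0,0,0,0,1],
  ],
)

```text
clock: 6.7
tool_pos: [0.4985, 0.1115, 0.1033]
ee_rot: [0.746, -0.666, -0.0, -0.0]
wrist_force: [0.8, 0.2, -0.3]
grip_width: -0.0003
gripper_force: 0.0
```

Run:
```python
from h import *
a=camera("top")[198:258,250:310];print(sense()["tool_pos"])
cv2.imwrite("pics/c6.png",cv2.resize(a,(600,600),interpolation=cv2.INTER_CUBIC))
```

```text
[0.49838164 0.11003744 0.10319492]
```

View pics/c6.png

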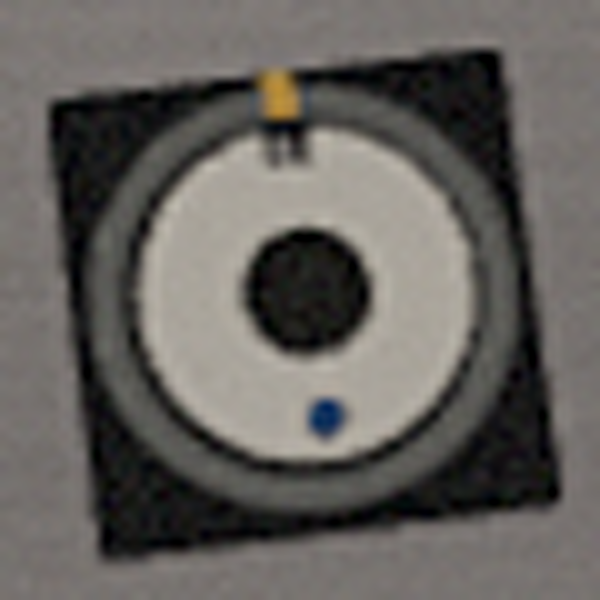

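The notch (287,145) now lies over the bright pin (285,150), below the stripe (281,95), and the stud is opposite at (325,417).

Run:
```python
from h import *
T=lambda uv,z:crop("top",(250,198),10,uv,z)
c=T((308,291),.034)
for p,z in(((325,417),.05),((287,145),.034),((281,95),.027)):
    d=T(p,z)-c;print(np.hypot(*d[:2]),np.degrees(np.arctan2(d[1],d[0])))
```

```text
0.033521029492552354 -175.5097124628511
0.03767351140372272 6.809859447615233
0.05171664555037278 5.9387778938017615
```

Alignment is within about 1.5°. I move over the middle and press down.

Call:
arm_command(
  rows=[
    [0,0,0,0.18,-0.96,0,1],
    [0,0,0,0.18,-0.96,0,1],
    [0,0,0,0.18,-0.96,0,1],
    [0,0,0,0.18,-0.96,0,1],
    [0,0,0,0.18,-0.96,0,1],
    [0,0,0,0.18,-0.96,0,1],
    [0,0,0,0.18,-0.96,0,1],
    [0,0,0,0.2,-0.98,0,1],
    [0,0,0,0,0,-0.7,1],
    [0,0,0,0,0,-0.6,1],
    [0,0,0,0,0,-0.4,1],
    [0,0,0,0,0,0,1],
  ],
)

```text
clock: 7.95
tool_pos: [0.5336, -0.0845, 0.0592]
ee_rot: [0.745, -0.667, -0.002, 0.001]
wrist_force: [-0.0, -0.0, -0.4]
grip_width: 0.0001
gripper_force: 0.0
```

Call:
arm_command(
  rows=[
    [0,0,0,0.06,0.1,-0.1,1],
    [0,0,0,0,0,-0.1,1],
    [0,0,0,0,0,-0.06,1],
    [0,0,0,0,0,-0.06,1],
    [0,0,0,0,0,-0.06,1],
    [0,0,0,0,0,0,1],
  ],
)

```text
clock: 8.55
tool_pos: [0.5372, -0.0817, 0.0517]
ee_rot: [0.745, -0.667, 0.0, -0.0]
wrist_force: [0.7, 1.2, 3.2]
grip_width: 0.0001
gripper_force: 1.3
```

Call:
arm_command(
  rows=[
    [0,0,0,0,0,-0.06,1],
    [0,0,0,0,0,-0.06,1],
    [0,0,0,0,0,0,1],
  ],
)

```text
clock: 8.85
tool_pos: [0.5372, -0.0817, 0.0483]
ee_rot: [0.745, -0.667, 0.0, -0.0]
wrist_force: [0.3, 1.3, 3.5]
grip_width: 0.0001
gripper_force: 1.4
```

Sinking at about 4 N, so the pin has entered. I'll continue to home at about 0.046.

Call:
arm_command(
  rows=[
    [0,0,0,0,0,-0.05,1],
    [0,0,0,0,0,-0.05,1],
    [0,0,0,0,0,0,1],
    [0,0,0,0,0,0,1],
  ],
)

```text
clock: 9.25
tool_pos: [0.5372, -0.0817, 0.0462]
ee_rot: [0.745, -0.667, 0.0, -0.0]
wrist_force: [-0.4, 1.4, 6.4]
grip_width: -0.0
gripper_force: 3.1
```

Call:
arm_command(
  rows=[
    [0,0,0,0,0,-0.03,1],
    [0,0,0,0,0,0,1],
  ],
)

```text
clock: 9.45
tool_pos: [0.5373, -0.0817, 0.0462]
ee_rot: [0.745, -0.667, 0.0, -0.0]
wrist_force: [-1.5, 2.2, 10.8]
grip_width: -0.0001
gripper_force: 5.4
```

Call:
arm_command(
  rows=[
    [0,0,0,0,0,-0.03,1],
    [0,0,0,0,0,0,1],
  ],
)

```text
clock: 9.65
tool_pos: [0.5373, -0.0817, 0.0461]
ee_rot: [0.745, -0.667, 0.001, -0.001]
wrist_force: [-3.9, 2.5, 14.3]
grip_width: 0.0001
gripper_force: 7.4
```

Hard stop at tip height 27 mm, which is flush. One last nudge, then I retreat and check.

Call:
arm_command(
  rows=[
    [0,0,0,0,0,-0.03,1],
    [0,0,0,0,0,0,1],
  ],
)

```text
clock: 9.85
tool_pos: [0.5373, -0.0817, 0.0459]
ee_rot: [0.745, -0.667, 0.001, -0.001]
wrist_force: [-5.5, 1.5, 20.1]
grip_width: -0.0001
gripper_force: 9.5
```

Call:
arm_command(
  rows=[
    [0,0,0,0,0,0.3,1],
    [0,0,0,0,0,0.8,1],
    [0,0,0,0,0,1,1],
    [0,0,0,0,0,1,1],
    [0,0,0,-0.2,1,0.5,1],
    [0,0,0,-0.2,1,0,1],
    [0,0,0,-0.2,1,0,1],
    [0,0,0,-0.2,1,0,1],
    [0,0,0,-0.2,1,0,1],
    [0,0,0,-0.2,1,0,1],
    [0,0,0,-0.2,1,0,1],
    [0,0,0,-0.2,1,0,1],
  ],
)

```text
clock: 11.05
tool_pos: [0.4961, 0.1187, 0.1327]
ee_rot: [0.745, -0.667, -0.0, 0.001]
wrist_force: [0.4, 0.2, -0.0]
grip_width: 0.0002
gripper_force: 0.0
```

Run:
```python
from h import *
a=camera("side")[200:275,205:305];b=camera("top")[198:258,250:310];print(sense()["tool_pos"],sense()["wrist_force"])
a=cv2.resize(a,(400,300),interpolation=cv2.INTER_CUBIC);b=cv2.resize(b,(400,400),interpolation=cv2.INTER_CUBIC)
cv2.imwrite("pics/c7.png",np.hstack([cv2.copyMakeBorder(a,0,100,0,0,0),b]))
```

```text
[0.49582523 0.12017098 0.1327715 ] [-0.7661749  -0.6147124   0.62884461]
```

View pics/c7.png

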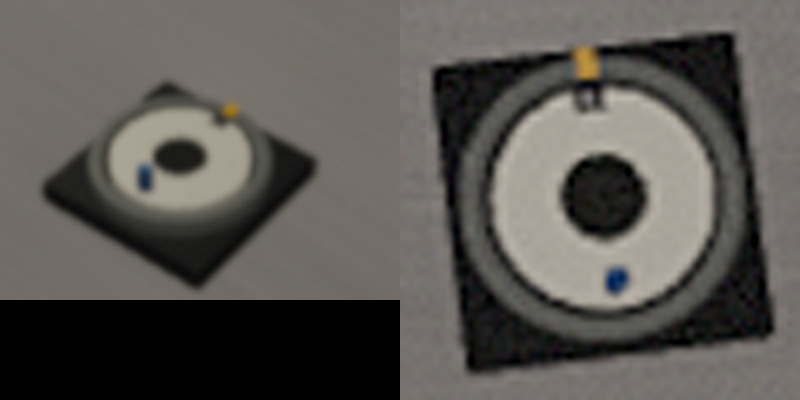

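The disc is flush with the collar, the pin shows in the notch (top crop (590,97)) below the stripe, and the hand is clear.

```bash
python3 -c "
from plant import *
print(close_job())"
```

```text
the job is handed in; nothing more can be done
None
```

The disc is turned so its notch is over the pin and pressed fully home, flush with the collar; the hand is clear, the bystanders weren't touched, and the job was handed in at about 11 s.

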